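# Walk a stuck vial rack off its pins with a mallet

## Robot

A 7-joint arm with a two-finger parallel gripper is mounted at the origin on the work surface. World frame = base frame: x ahead of the robot, y to its left, z up, the work surface at z = 0. Lengths are in m, angles in rad, forces in N, time in s.
With the tool pointing down it reaches from about 0.35 to 0.9 m from the base axis. Payload 19.9 kg.
Tool frame: the origin (TCP) lies between the finger pads; the fingertips stand 19 mm ahead of it and the grasp point (between the pads) is the TCP; z points along the fingers, y is the direction in which the jaws open and shut (so a half turn about z gives the same grasp; the last joint's range is limited). The gripper opens to 94 mm and grips with 3 to 60 N. Pads are 16 mm wide; open, the fingers measure 119 mm over their backs; the gripper's body (75 mm by 177 mm) begins 78 mm behind the grasp point.
Start: joints at [1.29, 0.417, -0.01, 1.614, 0.005, 1.111, -0.053], TCP at [0.148, -0.607, 0.224] pointing down, gripper open.
Joint ranges: [-2.81, 2.81], [-0.39, 2.02], [-1.27, 1.25], [0.06, 2.57], [-1.19, 4.33], [0.19, 2], [-2.82, 2.82]. Speed limits (rad/s): [1.89, 1.89, 2.39, 2.39, 3.01, 3.01, 3.01].

## Interface

Orientations are given as a 3x3 rotation matrix whose columns are the frame's x, y, z axes.
In Python, from rig import robot gives the robot as it stands. Calls block until the motion is done:
- robot.move_ptp(position, orientation): joint-space move of the TCP to a pose.
- robot.move_linear(position, velocity=0.15, frame=None, threshold=None): straight line of the TCP; frame=None keeps the orientation; velocity is the mean speed in m/s. With threshold (N) it stops when the force on the tool has changed by that much, and returns True; else False.
- robot.goto_joints(angles): joint-space move.
- robot.gripper_to(opening): finger opening in m; the grip force is fixed at half the most; returns when the fingers have stopped.
- robot.pause(seconds).
- robot.ik(position, orientation): joint angles nearest the present ones, or None.
- robot.get_state(): the state.
- robot.grab_frame(name): name is "side" or "top" or "wrist"; returns the picture (420x560x3 uint8, red, green, blue); there is no depth.
- robot.camera_info(name): a dict with "fx", "fy", "cx", "cy" (pixels), "rvec" (rotation vector, rad) and "tvec" (3), from world to camera coordinates, as OpenCV has them. Camera axes: x right, y down, z forward; pixel columns grow to the right and rows downward; lengths in m; the calibration is good to about 2 mm. The wrist camera is an equidistant fisheye: a pixel r from the principal point sees the ray r / f radians off the axis. A picture is of the moment at which its call begins: read the wrist's pose just before it. camera_info takes no time and is no camera call; for the wrist camera it gives the pose at the moment of the call.
A pose or a line that the arm cannot do raises robot.PlanningError and nothing moves.
- robot.sign_off(): hands the job in, once; it reports no verdict.
The state is a dict: "time": time; "qpos": joint angles; "joint_vel": joint speeds; "effort": joint torques, N m; "ee_pos": TCP position; "tool_rot": TCP orientation; "force": force on the tool from outside, world axes, zero at the start; "moment": the same for the moment, N m; "opening": finger opening in m.
Only numpy, scipy, OpenCV 4.12 (cv2) and the standard library are available. Lean on these libraries where they do the work, as an engineer would, in place of code of your own. Each camera call takes 0.05 s, during which the arm holds its last target. There are 200 camera calls.

## Task

The vial rack has stuck on the locating pins of its sampler carriage. Take the soft-faced mallet and tap the rack lightly on the back of its left and right ends in turn, a little at a time so that it never skews more than about 10 degrees, until both ends stand at least 35 mm clear of the carriage block; do not touch the rack with the gripper. Then stand the mallet back on its head on the bench, clear of the carriage.

Things in the scene. Friction and masses are not known exactly. Their poses are not given: they have to be found in the camera images.
- mallet: Loose 0.2 kg mallet standing on its head, left or right of the carriage. Head: white block with black rubber faces, 62 mm along x (striking direction, either face), 32 mm along y, 36 mm high. Square wooden handle 20 x 20 mm, sides parallel to the head's, straight up to 136 mm above the bench. Origin: centre of the head's underside; z up the handle.
- carriage: Fixed carriage. Grey block on the robot's side, 64 mm wide (y), 60 deep, 58 high (foot 75 deep). Origin: on the bench under the middle of its front face; x out of that face, away from the robot, the way the rack comes off; y left. A base plate 12 high runs under the rack: from x = -75 to 60 only as wide as the block, from 60 to 150 mm 210 wide; so behind and under the rack's ends there is bare bench.
- rack_left (a point): Tapping point on the rack's flat rear face, left end, 65 mm left of its middle, 36 mm above the bench; axes x forward, z up. Rack: aluminium bar 190 wide, 52 deep, 14 to 58 mm above the bench, vials on top to 74; its ends overhang the block by 63 mm. This point's x in the carriage frame is the gap: 0 to 4 mm at first, stop near 53.
- rack_right (a point): The same on the right (-y) end, 130 mm from rack_left. The rack is tight: a tapped end moves forward under about 6 to 10 N, only as far as the mallet drives it, and stays there; meanwhile the other end stays put, so the rack skews about it.
Things that resemble listed ones, but are neither listed nor needed, are in the scene too. Leave any blue look-alike of the mallet alone.

How it is judged:
On the way, in this order (a step that is already met when the one before it is completed fails the run):
1. the mallet has driven one end of the rack at least 7 mm out (x of any of rack_left, rack_right in the frame of carriage above 0.007 m and contact force between mallet and carriage above 0.5 N).
2. the other end has followed, at least 7 mm out (x of each of rack_left, rack_right in the frame of carriage above 0.007 m), for 0.1 s.
At the end, for the whole second after the job is handed in: The gap between rack and carriage block is at least 31 mm at rack_left and at rack_right; the mallet stands on its head on the bench (within 10 degrees of upright, underside within 8 mm of the bench), at rest and not touching the carriage or the rack (x of each of rack_left, rack_right in the frame of carriage above 0.031 m and angle between mallet's own z axis and vertical below 0.17 rad and height (world z) of mallet below 0.008 m and linear speed of mallet below 0.02 m/s and contact force between mallet and carriage below 0.2 N).
It fails at once if the rack skewed more than 12 degrees (0.21 rad) to the carriage (angle between the x axis of rack_left and the x axis of carriage, either way round above 0.21 rad).
It fails at once if the gripper or arm pushed the rack or carriage (contact force between any of the fingers, the arm and carriage above 2 N).
It fails at once if a blow on the rack harder than 60 N (contact force between mallet and carriage above 60 N).
It also fails if it takes over 58 s, if anything falls off the work surface, if the arm or the gripper's body presses on something with over 40 N, if the wrist force passes 120 N, or if a joint passes its speed limit or range.

## Working session

There is one attempt and no reset: what is moved stays moved. The work goes in short steps, each a Python script; the robot and the scene stay as the last script left them, time stands still between calls to the robot, and variables do not carry over. Pictures are saved under pics/ and viewed, about 8 in all and at most 12, crops included, and the job is handed in when it is done.

```bash
ls; mkdir -p pics
python3 - <<'E'
from rig import robot
import cv2,numpy as np
for n in("top","side"):
    f=robot.grab_frame(n);cv2.imwrite(f"pics/{n}0.png",f[:,:,::-1])
    c=robot.camera_info(n);print(n,{k:np.round(v,3) for k,v in c.items()})
    R=cv2.Rodrigues(np.array(c["rvec"]))[0];print(-R.T@np.array(c["tvec"]))
print(robot.get_state())
E
```

```text
pics
top {'fx': np.float64(403.154), 'fy': np.float64(403.154), 'cx': np.float64(277.645), 'cy': np.float64(211.641), 'rvec': array([ 2.179, -2.149,  0.097]), 'tvec': array([-0.035,  0.549,  0.805])}
[ 0.46563572 -0.03737823  0.8553316 ]
side {'fx': np.float64(385.76), 'fy': np.float64(385.76), 'cx': np.float64(277.038), 'cy': np.float64(206.785), 'rvec': array([ 0.713, -2.644,  1.054]), 'tvec': array([0.43 , 0.248, 0.735])}
[0.19638659 0.49638625 0.70829865]
{'time': 0.1, 'qpos': array([ 1.28950064,  0.41791148, -0.01028199,  1.61407779,  0.00472639,
        1.11069147, -0.05300508]), 'joint_vel': array([-0.00194908, -0.00090512,  0.00114964, -0.00286492, -0.00052224,
        0.00144046, -0.00076787]), 'effort': array([ 3.17206774e-03, -8.52584982e+01,  6.41201176e-01, -4.26689351e+01,
       -4.88545059e-02,  1.65255263e-02,  1.55151538e-04]), 'ee_pos': array([ 0.14834122, -0.60683272,  0.2239049 ]), 'tool_rot': array([[ 9.71387617e-01,  2.37499399e-01, -3.64329104e-04],
       [ 2.37499650e-01, -9.71387108e-01,  1.00162407e-03],
       [-1.16019481e-04, -1.05949325e-03, -9.99999432e-01]]), 'force': array([ 0.8917091 ,  0.35318612, -0.1381812 ]), 'moment': array([-0.0259386 , -0.02118661,  0.00712695]), 'opening': 0.09410343514957774}
```

View pics/top0.png

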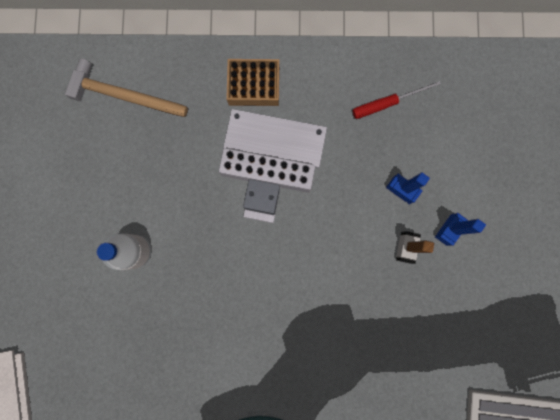

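View pics/side0.png

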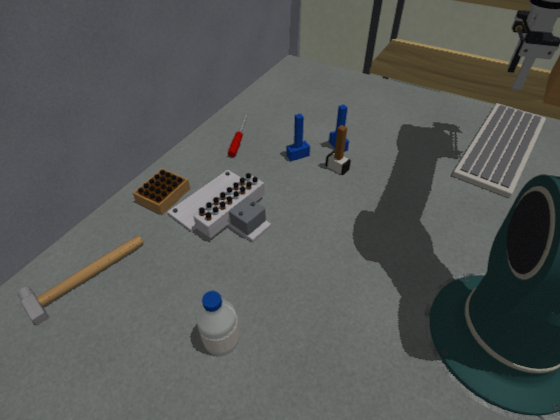

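Top view: the mallet candidates are (410,247) with a white/black head and wooden handle, (408,186) blue and (460,229) blue. The first fits; the blue two are look-alikes. The claw hammer at (130,90) doesn't fit either. The carriage is at about (265,170), slightly rotated. Next I'll confirm in an enlarged crop.

```bash
cat > h.py <<'E'
import cv2,numpy as np
from rig import robot
def cam(n):
    c=robot.camera_info(n);R=cv2.Rodrigues(np.array(c["rvec"],float))[0]
    return c,R,-R.T@np.array(c["tvec"],float)
def rays(n,px,C=None):
    c,R,o=C or cam(n);px=np.atleast_2d(np.array(px,float))
    u=(px-[c["cx"],c["cy"]])/[c["fx"],c["fy"]]
    if n=="wrist":
        r=np.linalg.norm(u,axis=1)[:,None];d=np.hstack([u*np.sinc(r/np.pi),np.cos(r)])
    else: d=np.hstack([u,np.ones((len(u),1))])
    return o,d@R
def plane(n,px,z,C=None):
    o,d=rays(n,px,C);return o+d*((z-o[2])/d[:,2])[:,None]
def tri(obs):   # [(o,d)..]
    A=0;b=0
    for o,d in obs:
        d=d/np.linalg.norm(d);P=np.eye(3)-np.outer(d,d);A=A+P;b=b+P@o
    return np.linalg.solve(A,b)
def down(yaw):  # tool y (jaw) axis at angle yaw in world
    c,s=np.cos(yaw),np.sin(yaw)
    return np.array([[s,c,0],[-c,s,0],[0,0,-1.]])
E
python3 - <<'E'
from h import *
t=cv2.imread("pics/top0.png");s=cv2.imread("pics/side0.png")
z=lambda im,x,y,w,h,k:cv2.resize(im[y:y+h,x:x+w],None,fx=k,fy=k,interpolation=cv2.INTER_CUBIC)
a=z(t,210,100,130,130,4);b=z(t,385,160,65,65*2,4);b=z(t,380,160,70,130,4)
cv2.imwrite("pics/crop.png",np.hstack([a,b]))
for n,im in(("top",t),("side",s)):
    hsv=cv2.cvtColor(im,cv2.COLOR_BGR2HSV)
    m=cv2.inRange(hsv,(5,110,50),(18,255,255))
    cnt,_=cv2.findContours(m,0,2)
    for c in cnt:
        if cv2.contourArea(c)>40: print(n,cv2.boundingRect(c),cv2.minAreaRect(c))
E
```

```text
top (409, 241, 25, 11) ((421.0, 246.0), (10.0, 24.0), 90.0)
top (228, 60, 51, 45) ((253.0, 82.0), (44.0, 50.0), 90.0)
side (37, 236, 106, 70) ((89.87637329101562, 270.42816162109375), (11.06082534790039, 119.36392211914062), 58.4652099609375)
side (133, 169, 57, 45) ((161.20069885253906, 190.17933654785156), (35.82170867919922, 51.61250305175781), 46.97493362426758)
side (335, 125, 12, 35) ((340.2140197753906, 142.0973663330078), (8.196867942810059, 34.093563079833984), 7.765166282653809)
side (543, 57, 17, 51) ((551.0, 82.0), (50.0, 16.0), 90.0)
```

View pics/crop.png

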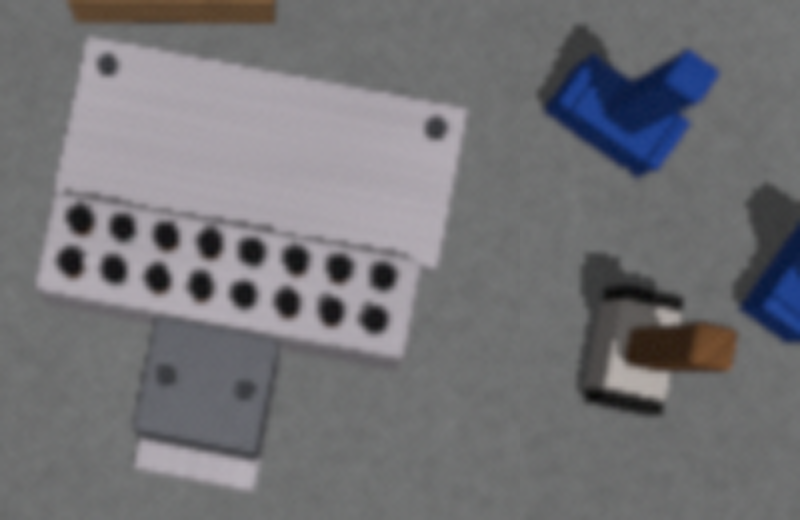

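Crop confirms: the mallet's white head with black faces is at about (408,247), with its handle top at (428,247), and nearly parallel to the carriage. Both neighbours are all blue.

Run:
```python
from h import *
L=lambda p:np.array(p,float)/4+[210,100]-0.375
M=lambda p:(np.array(p,float)-[520,0])/4+[380,160]-0.375
P=lambda px,z:plane("top",px,z)
ang=lambda a,b:np.degrees(np.arctan2(*(b-a)[[1,0]]))
pl=P(L([(88,38),(467,107),(437,267)]),.012)
rk=P(L([(40,290),(405,355),(420,262)]),.058)
bk=P(L([(155,318),(278,340),(137,430),(260,455)]),.058)
ft=P(L([(135,470),(253,490)]),.012)
for n,a in(("plate",pl),("rack",rk),("block",bk),("foot",ft)):print(n,a.round(4).tolist())
print("yaw",ang(pl[1],pl[0])-90,ang(rk[1],rk[0])-90,ang(pl[2],pl[1]),ang(ft[1],ft[0])-90)
print("widths",np.linalg.norm(pl[1]-pl[0]),np.linalg.norm(rk[1]-rk[0]))
top=M([(713,347)]);o,d=rays("top",top);o2,d2=rays("side",[(342,127.5)])
T=tri([(o,d[0]),(o2,d2[0])]);print("handle top",T, P(top,.136))
h=P(M([(605,290),(683,300),(662,408),(585,400)]),.036);print("head",h.round(4).tolist(),h.mean(0),ang(h[2],h[1]),ang(h[3],h[0]),ang(h[1],h[0])-90,np.linalg.norm(h[0]-h[3]),np.linalg.norm(h[1]-h[0]))
b=P(M([(695,72)]),.136);print("blue",b,P([(478,226)],.136))
```

```text
plate [[0.7723, 0.0759, 0.012], [0.7363, -0.1287, 0.012], [0.6488, -0.113, 0.012]]
rack [[0.6246, 0.0904, 0.058], [0.5939, -0.0931, 0.058], [0.6413, -0.1004, 0.058]]
block [[0.6111, 0.0322, 0.058], [0.6007, -0.0296, 0.058], [0.5545, 0.04, 0.058], [0.5428, -0.0215, 0.058]]
foot [[0.5384, 0.045, 0.012], [0.5287, -0.0172, 0.012]]
yaw -9.988365637543822 -9.492408091201824 -10.177396378220061 -8.850005935403814
widths 0.2077285150702481 0.18610372826671695
handle top [ 0.47972523 -0.2966286   0.1330909 ] [[ 0.48020256 -0.29530902  0.136     ]]
head [[0.5102, -0.2774, 0.036], [0.5057, -0.3166, 0.036], [0.4513, -0.3049, 0.036], [0.4547, -0.2664, 0.036]] [ 0.4804887  -0.29133459  0.036     ] -12.085778826657883 -11.132552209627331 -6.553920212120744 0.05655246033312135 0.0394955911554794
blue [[ 0.60356455 -0.29005421  0.136     ]] [[ 0.51758073 -0.38485512  0.136     ]]
```

Run:
```python
from h import *
q0=robot.get_state()["qpos"]
for y in(-10,170):
    for p in([.48,-.294,.25],[.48,-.294,.068],[.57,.07,.086],[.6,-.06,.086]):
        q=robot.ik(p,down(np.radians(y)));print(y,p,None if q is None else np.round(q,2))
q=robot.ik([.48,-.294,.25],down(np.radians(-10)))
robot.move_ptp([.48,-.294,.25],down(np.radians(-10)))
c,R,o=cam("wrist");f=robot.grab_frame("wrist");cv2.imwrite("pics/w1.png",f[:,:,::-1])
np.savez("w1.npz",R=R,o=o,k=[c[k] for k in("fx","fy","cx","cy")])
print(o,R.round(2).tolist(),c["fx"],robot.get_state()["time"],robot.get_state()["ee_pos"])
```

```text
Traceback (most recent call last):
  File "scipy/spatial/transform/_rotation.pyx", line 1143, in scipy.spatial.transform._rotation.Rotation.from_matrix
ValueError: Non-positive determinant (left-handed or null coordinate frame) in rotation matrix 0: [[-0.17364818  0.98480775  0.        ]
 [-0.98480775 -0.17364818  0.        ]
 [ 0.          0.         -1.        ]].
```

```bash
sed -i 's/\[\[s,c,0\],\[-c,s,0\]/[[-s,c,0],[c,s,0]/' h.py
python3 - <<'E'
from h import *
for y in(-10,170):
    for p in([.48,-.294,.25],[.48,-.294,.068],[.57,.07,.086],[.6,-.06,.086]):
        q=robot.ik(p,down(np.radians(y)));print(y,p,None if q is None else np.round(q,2))
robot.move_ptp([.48,-.294,.25],down(np.radians(-10)))
c,R,o=cam("wrist");f=robot.grab_frame("wrist");cv2.imwrite("pics/w1.png",f[:,:,::-1])
np.savez("w1.npz",R=R,o=o,k=[c[k] for k in("fx","fy","cx","cy")])
print(o,R.round(2).tolist(),c["fx"],robot.get_state()["time"],robot.get_state()["ee_pos"])
E
```

```text
-10 [0.48, -0.294, 0.25] [ 0.85  0.31 -0.43  1.73  0.14  1.13  0.2 ]
-10 [0.48, -0.294, 0.068] [ 0.82  0.54 -0.41  1.88  0.3   0.78  0.07]
-10 [0.57, 0.07, 0.086] [ 0.41  0.63 -0.78  1.83  0.55  0.91 -0.8 ]
-10 [0.6, -0.06, 0.086] [ 0.52  0.63 -0.64  1.76  0.46  0.91 -0.49]
170 [0.48, -0.294, 0.25] [ 0.45  0.28  0.06  1.74 -0.02  1.12 -2.81]
170 [0.48, -0.294, 0.068] [ 0.35  0.51  0.18  1.89 -0.13  0.75 -2.71]
170 [0.57, 0.07, 0.086] [ 0.6   0.78 -1.09  1.83  0.81  1.05  2.16]
170 [0.6, -0.06, 0.086] [ 0.8   0.83 -1.09  1.75  0.83  1.09  2.39]
[ 0.49255455 -0.22491038  0.41021999] [[0.98, -0.18, -0.0], [-0.17, -0.95, 0.25], [-0.04, -0.25, -0.97]] 325.19226210127806 1.825 [ 0.47927679 -0.29529572  0.24977845]
```

View pics/w1.png

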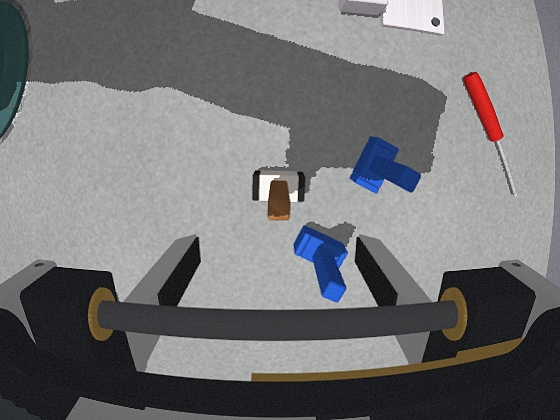

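Wrist view: mallet head spans about (253–305, 170–200), with its handle top at about (280,214). The image axes are parallel to the head, so its yaw is ≈ the tool's. Now I'll measure it.

Run:
```python
from h import *
w=np.load("w1.npz");k=dict(zip(("fx","fy","cx","cy"),w["k"]));C=(k,w["R"],w["o"])
im=cv2.imread("pics/w1.png");hsv=cv2.cvtColor(im,cv2.COLOR_BGR2HSV)
br=cv2.inRange(hsv,(5,110,30),(18,255,255))[160:225,250:310]
bk=(im.max(2)<45).astype(np.uint8)[160:225,240:320]*255
cnt=max(cv2.findContours(br,0,2)[0],key=cv2.contourArea);print("brown",np.add(cv2.boundingRect(cnt)[:2],[250,160]),cv2.boundingRect(cnt)[2:])
bx=[]
for c in cv2.findContours(bk,0,2)[0]:
    if cv2.contourArea(c)>40:
        p=cv2.boxPoints(cv2.minAreaRect(c))+[240,160];print("black",p.round(1).tolist());bx.append(p)
# handle lower edge row, width of top face
x,y,ww,hh=cv2.boundingRect(cnt)
v=cv2.cvtColor(im,cv2.COLOR_BGR2GRAY)[195:224,280];print(v)
ee=[]
o2,d2=rays("side",[(342,127.5)]);o1,d1=rays("top",[(427.9,246.4)])
pw=(280,160+y+hh-6)
o,d=rays("wrist",[pw],C);print(pw,tri([(o,d[0]),(o1,d1[0])]),tri([(o,d[0]),(o1,d1[0]),(o2,d2[0])]),plane("wrist",[pw],.136,C))
for p in bx:
    P=plane("wrist",p,.036,C);print(P[:,:2].round(4).tolist(),P.mean(0).round(4))
```

```text
brown [268 181] (22, 39)
black [[298.0, 172.0], [304.0, 172.0], [304.0, 200.0], [298.0, 200.0]]
black [[251.2, 198.9], [253.2, 170.6], [259.1, 171.0], [257.1, 199.3]]
[ 58  63  61  59  62  66  66  73  69  68  73  74  72  72  71  73  80  75
  69  67  86 130 122 121 117 143 174 172 174]
(280, 214) [ 0.4801509  -0.31371772  0.08716038] [ 0.48056932 -0.30019212  0.13029141] [[ 0.48116892 -0.30099631  0.136     ]]
[[0.5064, -0.2826], [0.5133, -0.2838], [0.508, -0.3168], [0.501, -0.3156]] [ 0.5072 -0.2997  0.036 ]
[[0.4467, -0.3045], [0.4556, -0.2718], [0.4622, -0.2735], [0.4535, -0.3062]] [ 0.4545 -0.289   0.036 ]
```

Run:
```python
from h import *
w=np.load("w1.npz");k=dict(zip(("fx","fy","cx","cy"),w["k"]));C=(k,w["R"],w["o"])
o2,d2=rays("side",[(342,127.5)]);o1,d1=rays("top",[(427.9,246.4)]);o,d=rays("wrist",[(279.5,208.5)],C)
T=tri([(o,d[0]),(o1,d1[0]),(o2,d2[0])]);print(T,plane("wrist",[(279.5,208.5)],.136,C))
D=down(np.radians(-10.5))
robot.move_linear([.4805,-.2945,.16],velocity=.15,frame=D)
hit=robot.move_linear([.4805,-.2945,.068],velocity=.08,threshold=6);s=robot.get_state();print(hit,s["ee_pos"],s["force"])
if not hit:
    robot.gripper_to(.0);s=robot.get_state();print(s["opening"],s["ee_pos"],s["force"],s["time"])
    cv2.imwrite("pics/g_side.png",robot.grab_frame("side")[60:220,250:450,::-1].repeat(3,0).repeat(3,1))
```

```text
[ 0.48037425 -0.29705482  0.13247127] [[ 0.48160714 -0.29601603  0.136     ]]
False [ 0.48076492 -0.2946425   0.06849093] [-0.03140029 -0.2162596   0.92294349]
0.019831951532027513 [ 0.48048635 -0.29446878  0.06796295] [-0.15484114 -0.1698442  -0.52970195] 5.0
```

Gripped: opening is 19.8 mm and the tool forces are quiet. Lift, go behind the right end, and feel for contact.

```bash
cat >> h.py <<'E'
YAW=np.radians(-10.0);O=np.array([.607,0.]);Z=.086
RC=np.array([[np.cos(YAW),-np.sin(YAW)],[np.sin(YAW),np.cos(YAW)]])
D=down(YAW)
def W(xf,y,z=Z): # mallet front face at carriage x=xf, y
    return np.append(O+RC@[xf-.031,y],z)
def face():
    s=robot.get_state();p=RC.T@(s["ee_pos"][:2]-O);return (p+[.031,0]).round(4),s["force"].round(1),s["time"]
E
python3 - <<'E'
from h import *
p=robot.get_state()["ee_pos"]
robot.move_linear([p[0],p[1],Z],velocity=.06)
robot.move_linear(W(-.02,-.065),velocity=.2,frame=D);print(face())
hit=robot.move_linear(W(.006,-.065),velocity=.03,threshold=4);print(hit,face())
robot.move_linear(W(.011,-.065),velocity=.03);print(face())
cv2.imwrite("pics/t1.png",np.hstack([robot.grab_frame("top")[100:230,210:340,::-1].repeat(3,0).repeat(3,1),robot.grab_frame("side")[150:280,150:280,::-1].repeat(3,0).repeat(3,1)]))
E
```

```text
(array([-0.0201, -0.0661]), array([ 0.1, -0.9, -3. ]), 6.8917)
True (array([ 0.0013, -0.0651]), array([ 0.3, -0.5, -2.1]), 7.5833)
(array([ 0.01  , -0.0649]), array([-5.6,  1.7, -3.5]), 8.075)
```

View pics/t1.png

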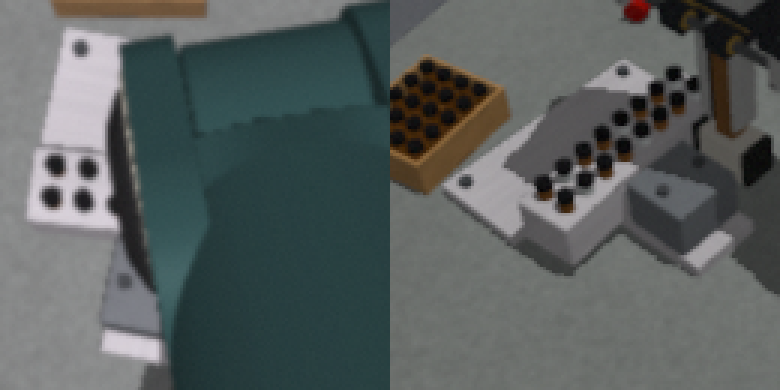

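Side view shows the mallet head flat against the right end and about 6 N at the tool, with the rack advanced slightly. Now alternate the ends.

```bash
cat >> h.py <<'E'
def switch(x_now,y_from,x_new,y_to):
    b=min(x_now,x_new)-.02
    robot.move_linear(W(x_now-.02,y_from),velocity=.1)
    robot.move_linear(W(x_now-.02,y_from,.165),velocity=.15)
    robot.move_linear(W(x_new-.02,y_to,.165),velocity=.2)
    robot.move_linear(W(x_new-.02,y_to),velocity=.12)
def tap(x0,x1,y):
    hit=robot.move_linear(W(x1-.002,y),velocity=.03,threshold=4);print(hit,*face())
    robot.move_linear(W(x1,y),velocity=.03);print("  at",*face())
E
python3 - <<'E'
from h import *
switch(.010,-.065,.001,.065);tap(.001,.020,.065)
switch(.020,.065,.010,-.065);tap(.010,.030,-.065)
robot.move_linear(W(.01,-.065),velocity=.1)
cv2.imwrite("pics/t2.png",np.hstack([robot.grab_frame("top")[100:230,210:340,::-1].repeat(3,0).repeat(3,1),robot.grab_frame("side")[150:280,150:280,::-1].repeat(3,0).repeat(3,1)]))
E
```

```text
True [0.0014 0.0649] [ 0.4 -0.1 -2.5] 11.5667
  at [0.0188 0.0648] [-5.7  1.3 -1.9] 12.3583
True [ 0.0105 -0.065 ] [-0.8 -0.2 -1.3] 15.75
  at [ 0.0287 -0.0643] [-5.1  4.  -2.3] 16.575
```

View pics/t2.png

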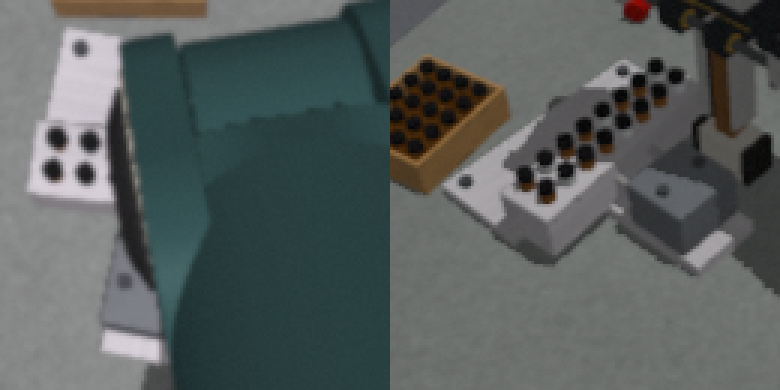

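Both ends are coming out evenly and the mallet is upright. Continue.

Run:
```python
from h import *
switch(.029,-.065,.019,.065);tap(.019,.040,.065)
switch(.040,.065,.029,-.065);tap(.029,.046,-.065)
switch(.045,-.065,.039,.065);tap(.039,.046,.065)
switch(.045,.065,.02,-.065)
robot.move_linear([.48,-.294,.1],velocity=.2)
f=robot.grab_frame("top");cv2.imwrite("pics/top3.png",f[:,:,::-1])
a=cv2.resize(f[95:225,210:340],None,fx=3,fy=3,interpolation=cv2.INTER_CUBIC)
b=robot.grab_frame("side")[100:230,270:400].repeat(3,0).repeat(3,1)
cv2.imwrite("pics/t3.png",np.hstack([a,b])[:,:,::-1]);print(face())
```

```text
True [0.0199 0.0649] [ 0.6 -0.3 -2.2] 20.3333
  at [0.0388 0.0648] [-5.8  1.  -2.9] 21.175
True [ 0.0284 -0.065 ] [ 0.3  0.1 -1.4] 24.525
  at [ 0.0446 -0.0642] [-7.1  4.7 -2.6] 25.2833
True [0.04   0.0649] [-0.1  0.2 -1.8] 28.6083
  at [0.0452 0.0649] [-4.8  0.5 -3.7] 28.975
(array([-0.0427, -0.3105]), array([ 0.1,  0.1, -1.9]), 33.125)
```

View pics/t3.png

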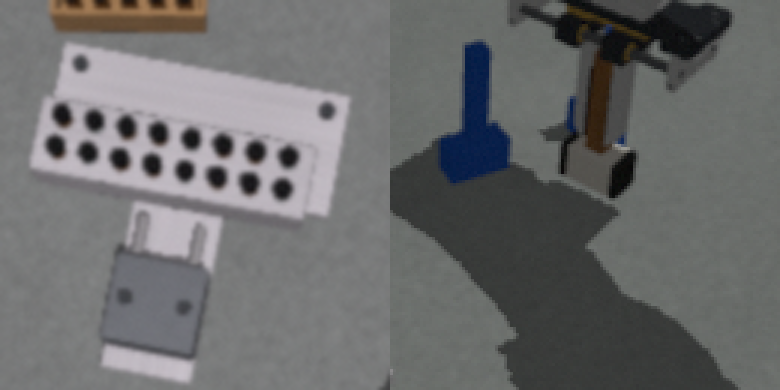

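The rack is well off its pins and parallel to the block, and the mallet hangs upright over its old place. Measure the gap and set the mallet down.

Run:
```python
from h import *
L=lambda p:np.array(p,float)/3+[210,95]-.33
rk=plane("top",L([(32,168),(305,215)]),.058);bk=plane("top",L([(118,248),(210,266)]),.058)
c=lambda P:((P[:,:2]-O)@RC).round(4).tolist()
print("rack rear corners",c(rk),"block front",c(bk))
h=robot.move_linear([.48,-.294,.066],velocity=.03,threshold=3);s=robot.get_state();print(h,s["ee_pos"],s["force"])
robot.gripper_to(.06);robot.pause(.2)
robot.move_linear([.48,-.294,.21],velocity=.12)
robot.pause(.3);s=robot.get_state();print(s["time"],s["opening"])
a=robot.grab_frame("top")[140:270,350:480].repeat(3,0).repeat(3,1);b=robot.grab_frame("side")[100:230,270:400].repeat(3,0).repeat(3,1)
cv2.imwrite("pics/t4.png",np.hstack([a,b])[:,:,::-1])
```

```text
rack rear corners [[0.0451, 0.0996], [0.0475, -0.0868]] block front [[0.0022, 0.0319], [0.0017, -0.0308]]
True [ 0.47985714 -0.29397247  0.06818221] [-1.44283404  0.54342174  7.75393232]
36.7167 0.06004881336600966
```

View pics/t4.png

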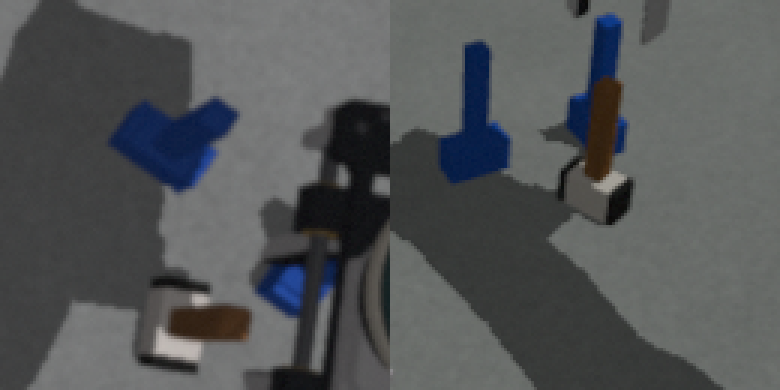

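The mallet stands upright and released on the bench, and the gap measures about 43–46 mm at both ends. Handing in.

```bash
python3 -c "
from rig import robot
robot.sign_off()"
```

```text
the job is handed in; nothing more can be done
```

The rack is off its pins with both ends well clear. The mallet is back on its head where it started, and I have handed in the job; sign-off gives no verdict.

- **Tapping:** I gripped the mallet by its handle and pushed the rack's right and left ends in turn, six pushes of roughly 5–19 mm each. By the mallet's position, the ends were never more than about 11 mm apart, or roughly 5° of skew.
- **Forces:** the tool read about 5–9 N at the end of each push. I did not log the peaks in between. As far as I could see, the gripper never touched the rack or carriage.
- **Rack gap:** the mallet's final position puts both ends at about 45 mm. The last top view gives about 43 mm on the left and 46 mm on the right, measured to the block's front face, so the two agree to about 2 mm.
- **Mallet:** the last pictures show it released and upright on the bench, clear of the carriage and of the blue look-alikes.
- **Time:** the robot's clock stood at 36.7 s after the last move, against the 58 s limit.

No check failed. The only disagreement was in measuring the mallet's handle top, which came out 3–4 mm below the stated 136 mm and did not affect the grip.

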